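# Lift a porcelain spot plate with a flat lifter and tip it onto the balance pan

### The job

Take the red-handled lifter from its forks and slide its blade under the round white spot plate on the wooden drying board: the blade is seldom set quite straight, so feel for the board with its edge, pressing lightly, and use the ledge as a backstop without jamming the edge against the rim. Lift the spot plate on the blade and gently tip it off onto the balance pan, flat, right way up and wholly on the pan, then lay the lifter back in its forks, pointing as it did before, and let go. Never touch the spot plate with the gripper, do not drop it, and leave the other glassware alone.

Things in the scene. Friction and masses are not known exactly. Their poses are not given: they have to be found in the camera images.
- lifter_grip (a point): centre of the lifter's red handle bar, which is 18 mm wide (y), 18 mm high (z) and reaches from 80 mm behind to 52 mm ahead of this point along its x. x points from handle to blade, z up. The handle lies level on two grey forks, 75 mm above the bench, its blade hanging free over the bench
- rest_spot (a point): where the centre of the lifter's handle belongs when it lies in the two grey forks (fixed), 75 mm above the bench; x points the way the blade should point. The lifter starts within 10 mm and 0.1 rad of it. The forks, each 12 mm thick, stand 46 mm ahead of and 60 mm behind this point; slots 50 mm wide, their bottoms 66 mm above the bench, horns up to 80 mm
- disc_center (a point): centre of the round white porcelain spot plate with blue wells on top: 80 mm across, 9 mm thick, 70 to 140 g. This point is 4.5 mm above its foot; z points up out of the wells. Its glaze is slippery: it slides off a blade tilted more than about 17 degrees (13 to 20)
- ledge_foot (a point): middle of the foot of the ledge along the far end of the wooden drying board, level with the board's top, which stands 4 to 8 mm above the bench; x points into the ledge, whose upright face lies at this point. The ledge is 150 mm long (y) and stands 16 mm above the board's top
- pan_center (a point): centre of the top of the balance's round flat steel pan (fixed), 160 mm across, without a rim, 46 mm above the bench. The white balance body below is 225 mm by 170 mm, 36 mm high; x points from its display to its back. Tipped steeply (about 33 degrees) off a blade held just over the pan, the spot plate lands with its centre some 10 mm short of where the blade's tip was
- board: the wooden drying board (fixed); origin under its top's middle, 95 mm back from the ledge's face and 8 mm below the top, x towards the ledge, z up. Its flat top runs 190 mm back from the ledge, 150 mm wide, open at the near end and the sides. The spot plate lies on it, its rim up to 21 mm short of the ledge; board and balance may swap sides
- disc: the spot plate; origin at the centre of its foot, z up. It is bevelled below and above: a flat foot 60 mm across, a slope up to a rim 4 to 6 mm above the foot, and a slope to a flat top 70 mm across. A blade whose edge lies on the board enters below the rim; one held higher strikes the rim or rides over. Pushed on the board it slides until it meets the ledge
- lifter: the lifter, 240 g, centre of mass 28 mm ahead of the handle's centre; origin 50 mm below that centre. A neck slopes to a cross joint 83 mm ahead of and 50 mm below the handle's centre; from there a flat steel blade, 92 mm long, 56 wide, 2 thick, its front edge 175 mm ahead. The blade's set differs each time, from 0.04 rad tip down to 0.16 rad tip up, and is not reported; it gives only above about 20 N at its tip
- flask: bystander: conical glass flask with yellow contents, 76 mm across, 120 mm high; origin under its centre
- beaker: bystander: glass beaker, 72 mm across, 90 mm high; origin under its centre
- dish: bystander: small white porcelain bowl, 64 mm across, 30 mm high; origin under its centre
- weight: bystander: brass weight, 28 mm across, 42 mm high; origin under its centre
- pot: bystander: aluminium pot, 150 mm across, 80 mm high; origin under its centre
- reagent: bystander: amber reagent bottle, 60 mm across, 130 mm high; origin under its centre
Mind the look-alikes: they are no part of the job. Of the things that look like the disc, take the one that is farthest to the robot's left at the start. Leave any purple look-alike of the part that bears rest_spot alone.

How it is judged (in metres and radians):
On the way, in this order (a step that is already met when the one before it is completed fails the run):
1. the spot plate is lifted clear of the board on the lifter's blade (z of disc_center in the frame of ledge_foot above 0.035 m and contact force between lifter and disc above 0.2 N), for 0.3 s.
2. the spot plate lies on the balance pan, clear of the lifter (horizontal distance between disc_center and pan_center below 0.04 m and z of disc_center in the frame of pan_center below 0.008 m and contact force between lifter and disc below 0.02 N), for 0.3 s.
At the end, for the whole second after the job is handed in: The spot plate lies flat (within 0.1 rad), right way up and at rest on the balance pan, its centre within 40 mm of the pan's centre; the lifter lies at rest in its forks, handle centre within 25 mm of its place, pointing within 15 degrees as at the start and level within 0.15 rad (horizontal distance between disc_center and pan_center below 0.04 m and z of disc_center in the frame of pan_center between 0.001 and 0.008 m and angle between disc's own z axis and vertical below 0.1 rad and linear speed of each of disc, lifter below 0.02 m/s and distance between lifter_grip and rest_spot below 0.025 m and angle between the x axis of lifter and the x axis of rest_spot, either way round below 0.26 rad and angle between lifter's own z axis and vertical below 0.15 rad); the robot touches nothing.
It fails at once if the gripper touches the spot plate (contact force between the fingers and disc above 0.3 N).
It fails at once if the spot plate is dropped or flung (over 0.8 m/s) or tipped up beyond 60 degrees (linear speed of disc above 0.8 m/s or angle between disc's own z axis and vertical above 1.05 rad).
It fails at once if a bystander is shifted by more than 30 mm (distance of any of flask, beaker, dish, weight, pot, reagent from where it was at the start of the episode above 0.03 m).
It fails at once if the lifter presses hard on the board or its ledge (over 40 N) (contact force between lifter and board above 40 N).
It fails at once if the blade is jammed against the spot plate (over 10 N) (contact force between lifter and disc above 10 N).
It also fails if it takes over 72 s, if anything falls off the work surface, if the arm or the gripper's body presses on something with over 40 N, if the wrist force passes 120 N, or if a joint passes its speed limit or range.

### The arm

A 7-joint arm with a two-finger parallel gripper is mounted at the origin on the work surface. World frame = base frame: x ahead of the robot, y to its left, z up, the work surface at z = 0. Lengths are in m, angles in degrees, forces in N, time in s.
With the tool pointing down it reaches from about 0.425 to 0.875 m from the base axis. Payload 4.7 kg.
Tool frame: the origin (TCP) lies midway between the tips of the shut fingers; the grasp point (between the pads) lies 19 mm behind it; z points along the fingers, x is the direction in which the jaws open and shut, and the axes are right-handed (so a half turn about z gives the same grasp; the last joint's range is limited). The gripper opens to 87 mm and grips with 3 to 60 N. Pads are 19 mm wide; open, the fingers measure 117 mm over their backs; the gripper's body (75 mm by 190 mm) begins 51 mm behind the grasp point.
Start: joints at [-62.504, 18.392, -4.016, 83.108, 1.295, 78.541, -3.26], TCP at [0.292, 0.581, 0.223] pointing down, gripper open.
Joint ranges: [-163.93, 163.93], [-17.29, 119.83], [-79.2, 71.16], [3.27, 140.29], [-89.18, 269.18], [5.43, 117.66], [-154.24, 154.24]. Speed limits (degrees/s): [147.25, 147.25, 180, 180, 180, 180, 180].

### API

Orientations are given as [roll, pitch, yaw] about the fixed x, y, z axes, in that order (R = Rz(yaw) Ry(pitch) Rx(roll)).
In Python, from cell import telemetry, optics, env gives the robot as it stands.
- The arm moves only by the tool arm_command, never from a script. Its arguments are lists of equal length, an entry for each row: "translation": the shift along the tool's x, y, z in cm, a list of three; "twist": the turn about the tool's z in degrees. In form: {"translation": [[x, y, z], ...], "twist": [twist, ...]}. A call has 1 to 10 rows; each row shifts and turns the pose as measured when the row begins, along the tool's axes as they then stand; what a row does not reach is not made up. A row lasts 1/8 s, in which the tool goes at most 62.5 mm and 10.7 degrees, less where a joint would pass 70% of its speed; a pose out of reach is approached as far as the arm can. A call is refused whole if a number of a shift passes 6.25 or a number of a turn 10.7, either way. A call with a gripper value outside its range is refused whole. "grip" is the opening in per cent of the stroke, from 0 (shut) to 100 (fully open), set as the call begins (left out, the last holds). The fingers move at their own pace and stop on an object; "force" is the grip in N (left out, the last holds). Time passes only in rows, so rows that do not move let the fingers close. It gives the time, the measured TCP pose, the force and the opening at its end, in the units of the state.
- telemetry.get_obs(): the state, without advancing time (a new reading comes with each control period).
- optics.read_camera(name): name is "scene" or "top"; returns a dict with "img" (384x512x3 uint8, blue, green, red), "fx", "fy", "cx", "cy" (pixels), "dist" ([k1, k2, p1, p2, k3] as OpenCV has them; the pictures are not rectified), "extrinsics" (4x4, takes a point from camera to world coordinates). Camera axes: x right, y up, looking along -z (the intrinsics and any distortion apply to the point x, -y, -z); pixel columns grow to the right and rows downward; lengths in m; the calibration is good to about 2 mm. A picture is of the moment at which its call begins. There is no depth.
- env.sign_off(): hands the job in, once; it reports no verdict.
The state is a dict: "time_s": time; "qpos": joint angles; "joint_velocities": joint speeds; "effort": joint torques, N m; "tool_pos": TCP position; "tool_rot": TCP orientation; "force": force on the tool from outside, world axes, zero at the start; "wrist_torque": the same for the moment, N m; "grip_width": finger opening in m.
Only numpy, scipy, OpenCV 4.12 (cv2) and the standard library are available. Lean on these libraries where they do the work, as an engineer would, in place of code of your own. Each camera call takes 0.05 s, during which the arm holds its last target. There are 200 camera calls.

## Working session

There is one attempt and no reset: what is moved stays moved. The work goes in short steps, Python scripts to look and compute and a tool call to move; the robot and the scene stay as the last step left them, time stands still between calls to the robot, and variables do not carry over. Pictures are saved under pics/ and viewed, about 8 in all and at most 12, crops included, and the job is handed in when it is done.

Besides the shell and the picture viewer there is one more tool, called after "Request:" in YAML: its name, and indented under it one key for each argument. arm_command: Moves the arm, as the interface text tells. Its arguments: {"type":"object","properties":{"translation":{"type":"array","items":{"type":"array","items":{"type":"number"}}},"twist":{"type":"array","items":{"type":"number"}},"grip":{"type":"number"},"force":{"type":"number"}},"required":["translation","twist"]}

```bash
mkdir -p pics; ls
cat > h.py <<'E'
import numpy as np, cv2
from cell import telemetry, optics, env
def cam(n, save=None):
    c=optics.read_camera(n)
    if save: cv2.imwrite('pics/'+save, c['img'])
    return c
def ray(c,u,v):
    K=np.array([[c['fx'],0,c['cx']],[0,c['fy'],c['cy']],[0,0,1]])
    p=cv2.undistortPoints(np.array([[[u,v]]],float),K,np.array(c['dist'],float))[0,0]
    E=np.array(c['extrinsics']); return E[:3,3],E[:3,:3]@np.array([p[0],-p[1],-1])
def onz(c,u,v,z):
    o,d=ray(c,u,v); return o+d*(z-o[2])/d[2]
def proj(c,P):
    E=np.linalg.inv(np.array(c['extrinsics'])); q=E[:3,:3]@np.array(P,float)+E[:3,3]
    K=np.array([[c['fx'],0,c['cx']],[0,c['fy'],c['cy']],[0,0,1]])
    return cv2.projectPoints(np.array([[q[0],-q[1],-q[2]]]),np.zeros(3),np.zeros(3),K,np.array(c['dist'],float))[0][0,0]
E
python3 - <<'E'
from h import *
a=cam('scene','s0.png');b=cam('top','t0.png')
for c in(a,b): print(np.round(c['extrinsics'],3).tolist(),c['fx'],c['dist'])
for n in 's0','t0':
    cv2.imwrite(f'pics/{n}b.png',cv2.resize(cv2.imread(f'pics/{n}.png'),(800,600),interpolation=cv2.INTER_CUBIC))
print(telemetry.get_obs())
E
```

```text
pics
[[-0.714, -0.432, 0.551, 1.14], [0.7, -0.448, 0.557, 0.602], [0.006, 0.783, 0.622, 0.738], [0.0, 0.0, 0.0, 1.0]] 347.3051752764196 [0.02912286 0.         0.         0.         0.        ]
[[-0.028, 0.983, -0.181, 0.303], [-0.999, -0.03, -0.009, 0.023], [-0.014, 0.181, 0.983, 1.4], [0.0, 0.0, 0.0, 1.0]] 367.59544810138317 [0.01361224 0.         0.         0.         0.        ]
{'time_s': 0.1, 'qpos': array([-62.5041797 ,  18.43649977,  -4.01527303,  83.16717446,
         1.2966571 ,  78.54135512,  -3.2584281 ]), 'joint_velocities': array([ 0.03145889,  0.00801305, -0.00792338, -0.04004506,  0.10329628,
        0.08249471,  0.04668339]), 'effort': array([-9.35489561e-05, -4.92569590e+01, -4.05734070e-01, -3.13398671e+01,
       -6.40722038e-02,  3.94695054e-02,  8.53968049e-05]), 'tool_pos': array([0.29177001, 0.58028434, 0.2215582 ]), 'tool_rot': array([1.79992873e+02, 9.97066401e-02, 6.33154091e+01]), 'force': array([-0.35565929,  0.52290402,  0.62051716]), 'wrist_torque': array([-0.03091114,  0.01926544, -0.00516698]), 'grip_width': 0.08727056695604274}
```

View pics/s0b.png

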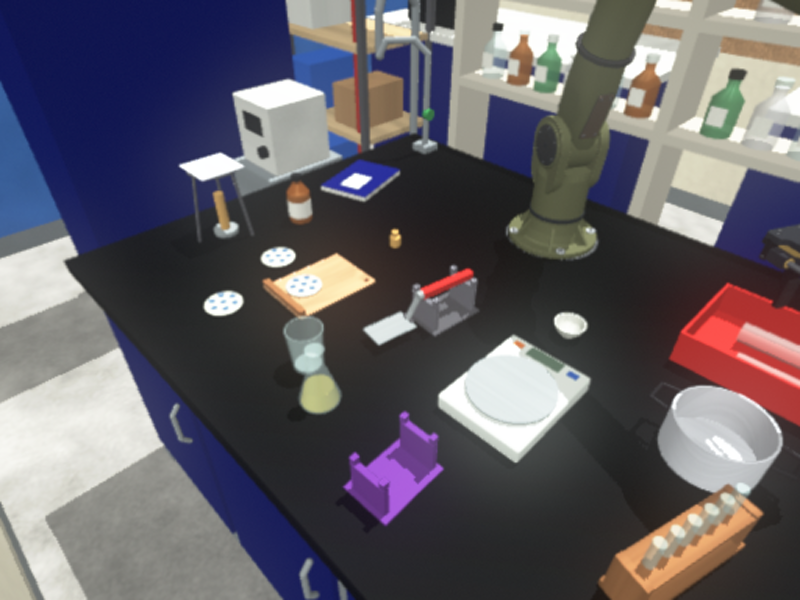

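View pics/t0b.png

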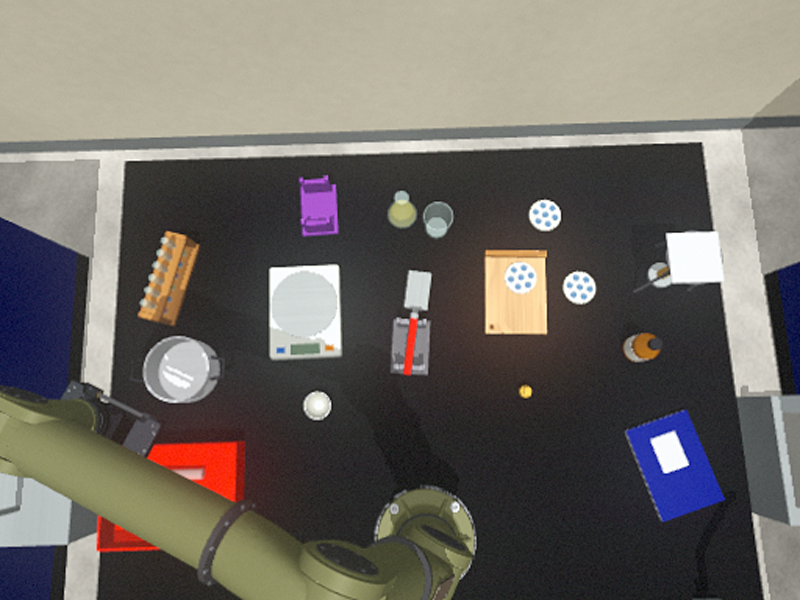

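The scene picture shows the red lifter in its grey forks, with the board, balance and three spot plates around it. In the top picture (800x600), +x is up and the robot's left is image left. The handle is at (411,346), the blade at (418,290), the pan at (305,303) and the board at (516,292). The target plate, at (520,277), is the leftmost of the three.

```bash
cat > m.py <<'E'
from h import *
a=dict(cam('scene'));b=dict(cam('top'))
def comps(c,mask,box,minA=20):
    m=np.zeros_like(mask);x0,y0,x1,y1=[int(k*.64) for k in box];m[y0:y1,x0:x1]=mask[y0:y1,x0:x1]
    return m
def hsv(c): return cv2.cvtColor(c['img'],cv2.COLOR_BGR2HSV)
H={k:hsv(c) for k,c in (('s',a),('t',b))}
def rng(k,lo,hi,box): return comps(None,cv2.inRange(H[k],lo,hi),box)
def cen(m):
    M=cv2.moments(m,True); return M['m10']/M['m00'],M['m01']/M['m00'],M['m00']
# handle
mt=rng('t',(0,150,90),(8,255,255),(380,300,440,390)); ms=rng('s',(0,150,90),(8,255,255),(410,255,490,310))
def rect(m):
    p=cv2.findNonZero(m); r=cv2.minAreaRect(p); return r,cv2.boxPoints(r)
for n,c,m in(('t',b,mt),('s',a,ms)):
    r,bx=rect(m);print(n,'handle',r,cen(m))
    e=np.argsort(bx[:,1]); print(' ends',[np.round(onz(c,*bx[e[i:i+2]].mean(0),.08)[:2],4) for i in(0,2)])
# disc wells
mt=rng('t',(95,60,60),(125,255,255),(495,255,545,300)); ms=rng('s',(95,60,60),(125,255,255),(280,268,328,302))
for n,c,m in(('t',b,mt),('s',a,ms)):
    u=cen(m);print(n,'disc',u,np.round(onz(c,*u[:2],.014),4))
# board
mt=rng('t',(8,60,80),(28,255,255),(475,240,560,345))
r,bx=rect(mt);print('board',r);print(np.round([onz(b,*p,.006) for p in bx],4))
for n,k,box in(('t',b,(470,190,620,400)),('b',b,(240,240,450,400))):
    x0,y0,x1,y1=[int(q*.64) for q in box]
    globals()['crop'+n]=b['img'][y0:y1,x0:x1]
x=cv2.resize(b['img'][150:245,165:360],None,fx=4,fy=4,interpolation=cv2.INTER_CUBIC)
cv2.imwrite('pics/ct.png',x)
x=cv2.resize(a['img'][150:250,160:360],None,fx=4,fy=4,interpolation=cv2.INTER_CUBIC)
cv2.imwrite('pics/cs.png',x)
E
python3 m.py
```

```text
t handle ((262.2077331542969, 221.83847045898438), (4.8373541831970215, 36.34217834472656), 7.125016689300537) (262.23728813559325, 221.6271186440678, 177.0)
 ends [array([0.4975, 0.0103]), array([0.3682, 0.0305])]
s handle ((286.67010498046875, 180.25772094726562), (8.122769355773926, 33.91256332397461), 66.03750610351562) (285.8714859437751, 180.50602409638554, 249.0)
 ends [array([0.3686, 0.0328]), array([0.497 , 0.0139])]
t disc (332.98214285714283, 177.33928571428572, 56.0) [ 0.602 -0.257  0.014]
s disc (193.35714285714286, 181.71428571428572, 14.0) [ 0.6069 -0.2567  0.014 ]
board ((330.87060546875, 188.41766357421875), (53.007957458496094, 57.769466400146484), 1.5074357986450195)
[[ 0.4548 -0.1375  0.006 ]
 [ 0.681  -0.155   0.006 ]
 [ 0.6687 -0.3605  0.006 ]
 [ 0.4436 -0.3373  0.006 ]]
```

View pics/ct.png

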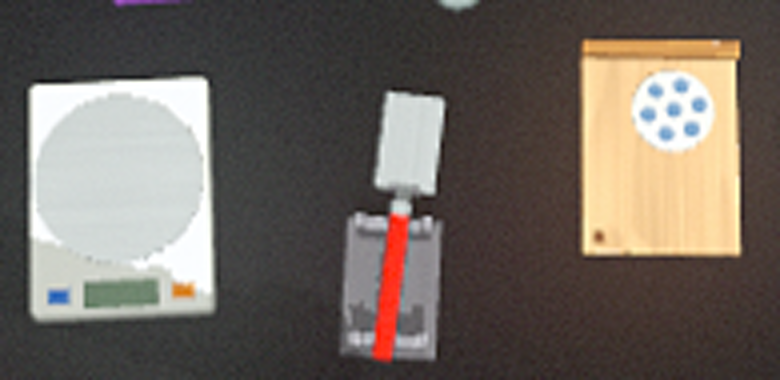

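View pics/cs.png

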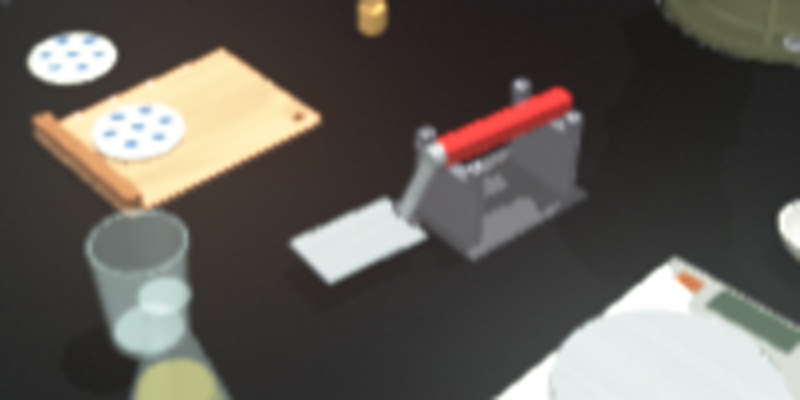

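```bash
cat > q.py <<'E'
from h import *
a=cam('scene');b=cam('top')
T=lambda u,v:(u/4+165-.375,v/4+150-.375); S=lambda u,v:(u/4+160-.375,v/4+150-.375)
def tri(t,s):
    o1,d1=ray(b,*T(*t));o2,d2=ray(a,*S(*s))
    k=np.linalg.lstsq(np.array([d1,-d2]).T,o2-o1,rcond=None)[0]
    p,q=o1+k[0]*d1,o2+k[1]*d2; return np.round((p+q)/2,4),round(np.linalg.norm(p-q),4)
for n,t,s in [('tipL',(388,92),(331,283)),('tipR',(445,98),(291,242)),('jL',(375,186),(426,238)),('jR',(434,194),(388,199)),('bdNR',(741,255),(222,48)),('bdNL',(583,255),(320,120))]:
    print(n,tri(t,s))
z=.006
for n,p,z in [('nearL',(583,255),z),('nearR',(741,255),z),('footL',(584,57),z),('footR',(740,57),z),('pan',(119.5,178),.046),('panL',(36,178),.046),('panR',(203,178),.046),
 ('bodyNL',(35,320),.03),('bodyNR',(215,312),.03),('bodyFL',(30,84),.036),('bodyFR',(208,77),.036),
 ('forkFL',(352,222),.08),('forkFR',(438,222),.08),('fkBL',(347,340),.08),('fkBR',(434,342),.08)]:
    print(n,np.round(onz(b,*T(*p),z),4))
E
python3 q.py
```

```text
tipL (array([0.6261, 0.0177, 0.024 ]), np.float64(0.0024))
tipR (array([ 0.6182, -0.0369,  0.0261]), np.float64(0.0019))
jL (array([0.536 , 0.0318, 0.0234]), np.float64(0.0002))
jR (array([ 0.5257, -0.023 ,  0.0252]), np.float64(0.0018))
bdNR (array([ 0.4624, -0.3139,  0.0059]), np.float64(0.0016))
bdNL (array([ 4.682e-01, -1.659e-01,  4.000e-04]), np.float64(0.0036))
nearL [ 0.4663 -0.1638  0.006 ]
nearR [ 0.4619 -0.3133  0.006 ]
footL [ 0.6601 -0.1753  0.006 ]
footR [ 0.6552 -0.3266  0.006 ]
pan [0.5471 0.2707 0.046 ]
panL [0.5495 0.3491 0.046 ]
panR [0.5447 0.1925 0.046 ]
bodyNL [0.4181 0.3521 0.03  ]
bodyNR [0.4205 0.1842 0.03  ]
bodyFL [0.6428 0.3584 0.036 ]
bodyFR [0.6442 0.1882 0.036 ]
forkFL [0.4939 0.0533 0.08  ]
forkFR [ 0.4916 -0.0246  0.08  ]
fkBL [0.3877 0.0606 0.08  ]
fkBR [ 0.3837 -0.017   0.08  ]
```

Request:
arm_command:
  translation:
    - [0,0,0]
    - [0,0,0]
    - [-5.3,2.4,0]
    - [-5.3,2.4,0]
    - [-5.3,2.4,0]
    - [-5.3,2.4,0]
    - [-5.3,2.4,0]
    - [-5.3,2.4,0]
    - [-5.3,2.4,0]
    - [-5.3,2.4,0]
  twist: [-9,-9,0,0,0,0,0,0,0,0]
  grip: 100
  force: 30

```text
time_s: 1.55
tool_pos: [0.425, 0.125, 0.2208]
tool_rot: [180.0, -0.1, 82.5]
force: [1.1, 0.2, 0.2]
grip_width: 0.087
```

```bash
cat >> h.py <<'E'
def to(x,y,z,yaw=None):
    o=telemetry.get_obs(); p=o['tool_pos']; r=o['tool_rot']
    from scipy.spatial.transform import Rotation as R
    M=R.from_euler('xyz',r,degrees=True)
    d=M.inv().apply(np.array([x,y,z])-p)*100
    print('t',round(o['time_s'],2),'pos',np.round(p,4),'rot',np.round(r,2),'F',np.round(o['force'],2),'w',round(o['grip_width'],4))
    print('delta tool cm',np.round(d,2),'twist',None if yaw is None else round(-(yaw-r[2]),1))
E
python3 -c "
from h import *
to(.447,.0185,.2,81.4)"
```

```text
t 1.55 pos [0.425  0.125  0.2208] rot [ 1.7996e+02 -1.4000e-01  8.2460e+01] F [1.15 0.16 0.21] w 0.087
delta tool cm [-10.27   3.57   2.06] twist 1.1
```

Request:
arm_command:
  translation:
    - [-4,1.4,1]
    - [-4,1.4,1]
    - [-2,0.7,2]
    - [0,0,0]
  twist: [0.5,0.5,0,0]

```text
time_s: 2.05
tool_pos: [0.4472, 0.0128, 0.1811]
tool_rot: [179.8, -0.3, 80.8]
force: [0.1, 0.6, 0.2]
grip_width: 0.0871
```

```bash
python3 -c "
from h import *
to(.447,.0185,.056,81.4)
c=cam('top'); m=cv2.inRange(cv2.cvtColor(c['img'],cv2.COLOR_BGR2HSV),(0,150,90),(8,255,255)); m[:,:250]=0;m[:,290:]=0
p=cv2.findNonZero(m);print(cv2.minAreaRect(p))
cv2.imwrite('pics/c2.png',cv2.resize(c['img'][150:250,200:330],None,fx=5,fy=5))
"
```

```text
t 2.05 pos [0.4472 0.0128 0.1811] rot [179.76  -0.28  80.85] F [0.07 0.58 0.24] w 0.0871
delta tool cm [ 0.5  -0.17 12.52] twist -0.6Traceback (most recent call last):
  File "<string>", line 5, in <module>
    p=cv2.findNonZero(m);print(cv2.minAreaRect(p))
                               ~~~~~~~~~~~~~~~^^^
cv2.error: OpenCV(4.12.0) /io/opencv/modules/imgproc/src/convhull.cpp:143: error: (-215:Assertion failed) total >= 0 && (depth == CV_32F || depth == CV_32S) in function 'convexHull'
```

Request:
arm_command:
  translation:
    - [0.5,-0.2,3.5]
    - [0,0,4]
    - [0,0,3]
    - [0,0,1.5]
    - [0,0,0.5]
    - [0,0,0]
  twist: [-0.5,0,0,0,0,0]

```text
time_s: 2.85
tool_pos: [0.453, 0.0298, 0.0604]
tool_rot: [179.1, -0.7, 82.1]
force: [0.2, -0.5, 0.9]
grip_width: 0.0871
```

```bash
python3 -c "
from h import *
to(.447,.0185,.056,81.4)"
```

```text
t 2.85 pos [0.453  0.0298 0.0604] rot [179.07  -0.74  82.14] F [ 0.23 -0.52  0.91] w 0.0871
delta tool cm [-1.21 -0.45  0.42] twist 0.7
```

Request:
arm_command:
  translation:
    - [-1.1,-0.5,0.4]
    - [0,0,0]
  twist: [0.7,0]

```text
time_s: 3.1
tool_pos: [0.4475, 0.0191, 0.0575]
tool_rot: [178.9, -0.8, 81.4]
force: [0.6, 0.0, 0.4]
grip_width: 0.087
```

```bash
python3 -c "
from h import *
to(.447,.0185,.056,81.4)"
```

```text
t 3.1 pos [0.4475 0.0191 0.0575] rot [178.93  -0.81  81.39] F [0.64 0.01 0.42] w 0.087
delta tool cm [-0.07 -0.04  0.15] twist -0.0
```

Request:
arm_command:
  translation:
    - [0,0,0.15]
    - [0,0,0]
    - [0,0,0]
    - [0,0,0]
    - [0,0,0]
    - [0,0,0]
  twist: [0,0,0,0,0,0]
  grip: 0
  force: 40

```text
time_s: 3.85
tool_pos: [0.4483, 0.0192, 0.0568]
tool_rot: [178.8, -0.9, 81.4]
force: [0.3, 1.1, -1.2]
grip_width: 0.035
```

```bash
python3 -c "
from h import *
to(.447,.0185,.056,81.4);print(telemetry.get_obs()['wrist_torque'])"
```

```text
t 3.85 pos [0.4483 0.0192 0.0568] rot [178.83  -0.87  81.36] F [ 0.28  1.1  -1.2 ] w 0.035
delta tool cm [-0.09 -0.11  0.08] twist -0.0
[0.0159547  0.04910313 0.01953123]
```

Request:
arm_command:
  translation:
    - [0,0,0]
    - [0,0,0]
    - [0,0,0]
    - [0,0,0]
  twist: [0,0,0,0]

```text
time_s: 4.35
tool_pos: [0.4482, 0.0192, 0.0568]
tool_rot: [178.8, -0.9, 81.4]
force: [0.3, -0.4, 0.3]
grip_width: 0.0175
```

```bash
python3 -c "
from h import *
to(.447,.0185,.056,81.4);print(telemetry.get_obs()['wrist_torque'])"
```

```text
t 4.35 pos [0.4482 0.0192 0.0568] rot [178.83  -0.87  81.36] F [ 0.32 -0.37  0.25] w 0.0175
delta tool cm [-0.09 -0.11  0.08] twist -0.0
[ 0.05220121  0.01594846 -0.01468154]
```

Request:
arm_command:
  translation:
    - [0,0,-2]
    - [0,0,-4]
    - [0,0,-4]
    - [0,0,0]
  twist: [0,0,0,0]

```text
time_s: 4.85
tool_pos: [0.4431, 0.0176, 0.1567]
tool_rot: [179.2, -0.7, 81.3]
force: [0.6, 0.2, -2.5]
grip_width: 0.0177
```

```bash
python3 -c "
from h import *
to(.447,.0185,.156,81.4);print(telemetry.get_obs()['wrist_torque'])
c=cam('top');a=cam('scene')
x=np.vstack([cv2.resize(c['img'][140:240,200:330],None,fx=4,fy=4)[:300,:520],cv2.resize(a['img'][120:220,210:340],None,fx=4,fy=4)[:300,:520]])
cv2.imwrite('pics/c3.png',x)
"
```

```text
t 4.85 pos [0.4431 0.0176 0.1567] rot [179.22  -0.71  81.35] F [ 0.64  0.24 -2.54] w 0.0177
delta tool cm [0.14 0.38 0.07] twist -0.1
[ 0.04547766  0.13579358 -0.02753953]
```

View pics/c3.png

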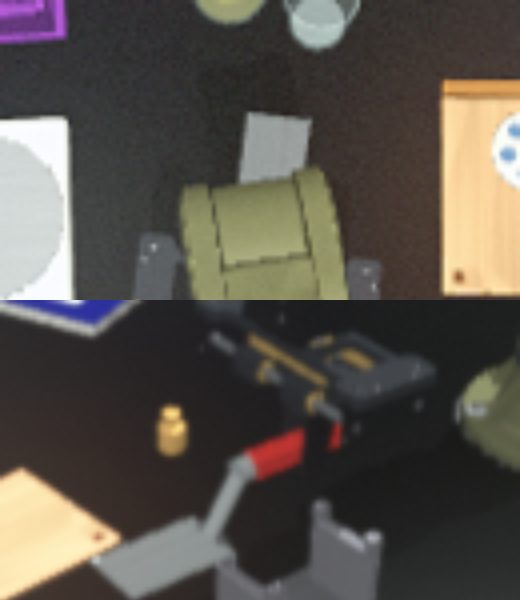

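In the top half, the blade tip corners are at (250,112) and (312,120), and the hand hides the handle. In the scene half, the lifter hangs clear of the forks, with tip corners at (95,260) and (138,298), counted from the top of that half.

```bash
cat > q2.py <<'E'
from h import *
a=cam('scene');b=cam('top')
T=lambda u,v:(u/4+200-.375,v/4+140-.375); S=lambda u,v:(u/4+210-.375,v/4+120-.375)
def tri(t,s):
    o1,d1=ray(b,*T(*t));o2,d2=ray(a,*S(*s))
    k=np.linalg.lstsq(np.array([d1,-d2]).T,o2-o1,rcond=None)[0]
    p,q=o1+k[0]*d1,o2+k[1]*d2; return np.round((p+q)/2,4),round(np.linalg.norm(p-q),4)
print(tri((250,112),(138,298)),tri((312,120),(95,260)))
o=telemetry.get_obs();print(o['tool_pos'],o['tool_rot'])
# joint from scene: intersect ray with vertical plane perpendicular to lifter at 83mm ahead
yw=np.deg2rad(o['tool_rot'][2]-90);f=np.array([np.cos(yw),np.sin(yw),0]);p0=o['tool_pos']+f*.083
for s in((235,255),(195,218)):
    O,d=ray(a,*S(*s));print('joint',np.round(O+d*(f@(p0-O))/(f@d),4))
p0=o['tool_pos']+f*.175
for s in((138,298),(95,260)):
    O,d=ray(a,*S(*s));print('tip',np.round(O+d*(f@(p0-O))/(f@d),4))
E
python3 q2.py
```

```text
(array([0.6197, 0.0175, 0.1222]), np.float64(0.0071)) (array([ 0.611 , -0.038 ,  0.1217]), np.float64(0.006))
[0.43991408 0.01723912 0.15249584] [179.66848476  -0.51751682  81.34632294]
joint [0.5255 0.028  0.1168]
joint [ 0.5178 -0.0228  0.1214]
tip [0.6174 0.0202 0.1216]
tip [ 0.6088 -0.0361  0.1208]
```

Request:
arm_command:
  translation:
    - [-2,-0.3,0]
    - [-4,-0.5,0]
    - [-5,-0.6,0]
    - [-5,-0.6,0]
    - [-5,-0.6,0]
    - [-3,-0.3,0]
    - [0,0,0]
    - [0,0,0]
  twist: [0,0,0,0,0,0,0,0]
  force: 60

```text
time_s: 6.05
tool_pos: [0.3629, -0.2281, 0.1427]
tool_rot: [-179.5, -0.3, 81.1]
force: [-0.9, 0.1, -2.3]
grip_width: 0.0172
```

```bash
python3 -c "
from h import *
to(.374,-.229,.1,81.4)
c=cam('top');b=c;H=cv2.cvtColor(c['img'],cv2.COLOR_BGR2HSV)
m=cv2.inRange(H,(15,100,100),(35,255,255))
n,l,s,ce=cv2.connectedComponentsWithStats(m)
for i in range(1,n):
  if s[i,4]>8: print(s[i],np.round(onz(c,*ce[i],.02),3))
cv2.imwrite('pics/c4.png',cv2.resize(c['img'][140:270,270:410],None,fx=4,fy=4))
"
```

```text
t 6.05 pos [ 0.3629 -0.2281  0.1427] rot [-179.48   -0.3    81.08] F [-0.87  0.08 -2.3 ] w 0.0172
delta tool cm [0.06 1.15 4.26] twist -0.3
[ 89 148  38  60 907] [0.626 0.606 0.02 ]
[310 160  40  54 929] [ 0.565 -0.209  0.02 ]
[421 171   7   6  21] [ 0.605 -0.601  0.02 ]
[349 177   1   9   9] [ 0.584 -0.316  0.02 ]
[346 205   4   9  32] [ 0.476 -0.302  0.02 ]
[405 213  16  16 156] [ 0.423 -0.537  0.02 ]
[208 221   5   3  15] [0.443 0.217 0.02 ]
[332 248   2   5   9] [ 0.327 -0.236  0.02 ]
```

View pics/c4.png

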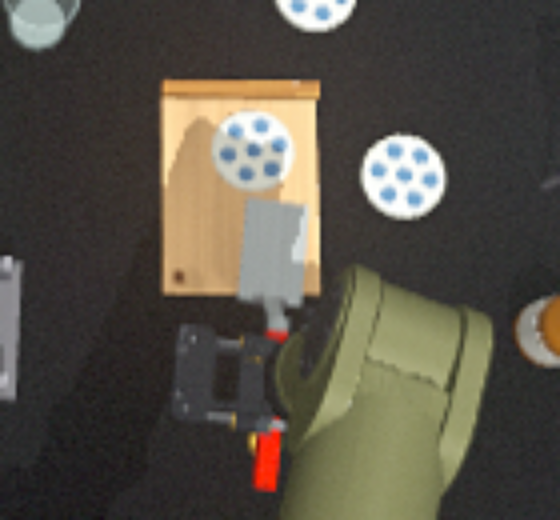

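Request:
arm_command:
  translation:
    - [0,0,0]
    - [-0.3,1,2]
    - [0,0,3]
    - [0,0,0]
  twist: [-4,0,0,0]

```text
time_s: 6.6
tool_pos: [0.3736, -0.2273, 0.0909]
tool_rot: [-179.5, -0.4, 85.8]
force: [-0.3, -0.6, -1.6]
grip_width: 0.0171
```

```bash
python3 -c "
from h import *
to(.375,-.234,.052,85)"
```

```text
t 6.6 pos [ 0.3736 -0.2273  0.0909] rot [-179.45   -0.39   85.76] F [-0.31 -0.56 -1.6 ] w 0.0171
delta tool cm [-0.68  0.22  3.88] twist 0.8
```

Request:
arm_command:
  translation:
    - [-0.5,0.1,1.5]
    - [-0.1,0.1,1.5]
    - [0,0,0.5]
    - [0,0,0]
  twist: [0.8,0,0,0]

```text
time_s: 7.1
tool_pos: [0.3778, -0.2318, 0.0572]
tool_rot: [-179.6, -0.4, 85.2]
force: [0.7, 0.0, -2.3]
grip_width: 0.0176
```

```bash
python3 -c "
from h import *
to(.375,-.234,.052,85)
a=cam('scene');b=cam('top')
to(.375,-.234,.052,85)
x=np.hstack([cv2.resize(b['img'][150:250,290:370],None,fx=5,fy=5,interpolation=2),cv2.resize(a['img'][150:250,140:220],None,fx=5,fy=5,interpolation=2)])
cv2.imwrite('pics/c5.png',x)
"
```

```text
t 7.1 pos [ 0.3778 -0.2318  0.0572] rot [-179.65   -0.39   85.24] F [ 0.68  0.04 -2.33] w 0.0176
delta tool cm [-0.24 -0.26  0.52] twist 0.2
t 7.2 pos [ 0.3781 -0.232   0.0576] rot [-179.7    -0.39   85.22] F [-0.13  0.3  -2.17] w 0.0169
delta tool cm [-0.23 -0.29  0.56] twist 0.2
```

View pics/c5.png

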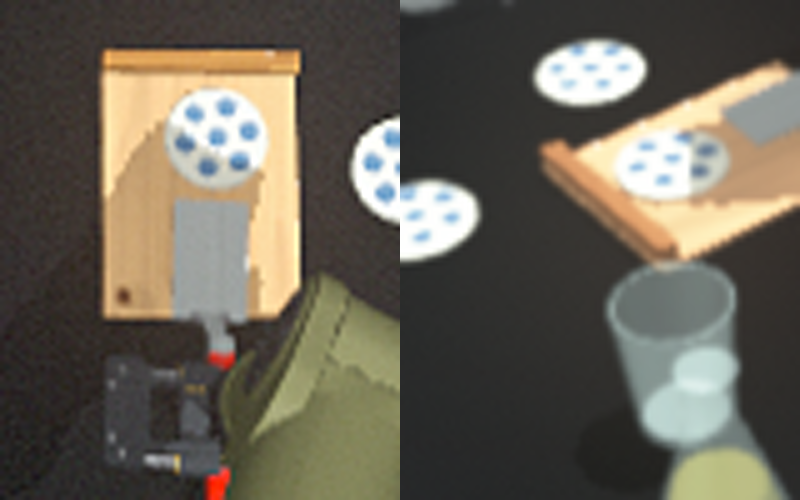

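Request:
arm_command:
  translation:
    - [0,-0.3,0.6]
    - [0,0,0]
  twist: [0,0]

```text
time_s: 7.45
tool_pos: [0.3753, -0.2317, 0.0518]
tool_rot: [-179.8, -0.4, 85.2]
force: [-0.8, 0.5, -1.9]
grip_width: 0.0182
```

Request:
arm_command:
  translation:
    - [0,0,0]
    - [0,0,0]
  twist: [0,0]
  force: 3

```text
time_s: 7.7
tool_pos: [0.3756, -0.2319, 0.0521]
tool_rot: [-179.8, -0.4, 85.2]
force: [-1.1, 0.4, -2.3]
grip_width: 0.0181
```

```bash
python3 -c "
from h import *
to(.375,-.234,.052,85)
a=cam('scene');b=cam('top')
to(.375,-.234,.052,85)
print(telemetry.get_obs()['wrist_torque'])
x=np.hstack([cv2.resize(b['img'][150:250,290:370],None,fx=5,fy=5,interpolation=2),cv2.resize(a['img'][120:220,160:240],None,fx=5,fy=5,interpolation=2)])
cv2.imwrite('pics/c6.png',x)
"
```

```text
t 7.7 pos [ 0.3756 -0.2319  0.0521] rot [-179.83   -0.4    85.23] F [-1.1   0.41 -2.33] w 0.0181
delta tool cm [-0.22 -0.05  0.01] twist 0.2
t 7.8 pos [ 0.3756 -0.2319  0.0521] rot [-179.82   -0.4    85.23] F [-0.31 -0.3  -2.04] w 0.0181
delta tool cm [-0.22 -0.04  0.01] twist 0.2
[ 0.0903788   0.04706702 -0.03628954]
```

View pics/c6.png

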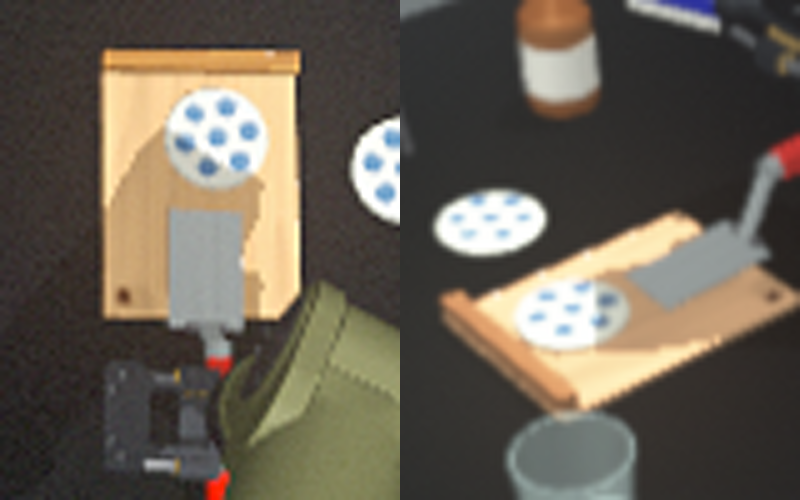

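Run:
```python
from h import *
a=cam('scene');b=cam('top')
T=lambda u,v:(u/5+290-.4,v/5+150-.4); S=lambda u,v:(u/5+160-.4,v/5+120-.4)
def tri(t,s):
    o1,d1=ray(b,*T(*t));o2,d2=ray(a,*S(*s))
    k=np.linalg.lstsq(np.array([d1,-d2]).T,o2-o1,rcond=None)[0]
    p,q=o1+k[0]*d1,o2+k[1]*d2; return np.round((p+q)/2,4),round(np.linalg.norm(p-q),4)
print(tri((170,208),(273,306)),tri((243,212),(233,270)))
print(tri((168,325),(368,260)),tri((242,330),(325,222)))
to(.375,-.234,.045,85)
```

```text
(array([ 0.5483, -0.217 ,  0.0097]), np.float64(0.004)) (array([ 0.5426, -0.2716,  0.0109]), np.float64(0.0058))
(array([ 0.4601, -0.2119,  0.0091]), np.float64(0.0007)) (array([ 0.4543, -0.2667,  0.0138]), np.float64(0.0014))
t 7.9 pos [ 0.3756 -0.2318  0.0521] rot [-179.82   -0.4    85.23] F [ 0.03  0.18 -2.27] w 0.0177
delta tool cm [-0.23 -0.04  0.7 ] twist 0.2
```

Request:
arm_command:
  translation:
    - [0,0,0.2]
    - [0,0,0.2]
  twist: [0,0]
  force: 20

```text
time_s: 8.15
tool_pos: [0.3758, -0.2319, 0.0481]
tool_rot: [-179.8, -0.4, 85.2]
force: [-0.6, 0.1, -1.0]
grip_width: 0.0179
```

Request:
arm_command:
  translation:
    - [0,0,0.3]
    - [0,0,0]
  twist: [0,0]

```text
time_s: 8.4
tool_pos: [0.3758, -0.232, 0.0448]
tool_rot: [-179.8, -0.4, 85.2]
force: [-0.5, 0.0, -0.3]
grip_width: 0.0176
```

```bash
python3 -c "
from h import *
for i in range(3): to(.375,-.234,.045,85);print(telemetry.get_obs()['wrist_torque'])"
```

```text
t 8.4 pos [ 0.3758 -0.232   0.0448] rot [-179.84   -0.39   85.23] F [-0.49  0.02 -0.25] w 0.0176
delta tool cm [-0.21 -0.07 -0.02] twist 0.2
[ 0.03546979 -0.05963468  0.02744073]
t 8.4 pos [ 0.3758 -0.232   0.0448] rot [-179.84   -0.39   85.23] F [-0.49  0.02 -0.25] w 0.0176
delta tool cm [-0.21 -0.07 -0.02] twist 0.2
[ 0.03546979 -0.05963468  0.02744073]
t 8.4 pos [ 0.3758 -0.232   0.0448] rot [-179.84   -0.39   85.23] F [-0.49  0.02 -0.25] w 0.0176
delta tool cm [-0.21 -0.07 -0.02] twist 0.2
[ 0.03546979 -0.05963468  0.02744073]
```

Request:
arm_command:
  translation:
    - [0,0,-2]
    - [0,0,-4]
    - [0,0,-3]
    - [4,2,0]
    - [5,2.5,0]
    - [5,2.5,0]
    - [5,2.5,0]
    - [4,2,0]
    - [2,1,0]
    - [0,0,0]
  twist: [0,0,0,0,0,0,0,0,0,0]
  force: 60

```text
time_s: 9.65
tool_pos: [0.5248, 0.0117, 0.1369]
tool_rot: [-179.7, -0.4, 84.9]
force: [-1.0, -0.6, -2.2]
grip_width: 0.0171
```

```bash
python3 -c "
from h import *
to(.522,.012,.06,85)
o=telemetry.get_obs();print(o['wrist_torque'])"
```

```text
t 9.65 pos [0.5248 0.0117 0.1369] rot [-179.69   -0.37   84.95] F [-0.99 -0.62 -2.22] w 0.0171
delta tool cm [-0.05 -0.24  7.69] twist -0.1
[-0.03902668  0.12988283  0.0066235 ]
```

Request:
arm_command:
  translation:
    - [0,-0.2,3]
    - [0,0,3]
    - [0,0,1]
    - [0,0,0]
  twist: [0,0,0,0]
  force: 20

```text
time_s: 10.15
tool_pos: [0.5206, 0.005, 0.0661]
tool_rot: [-179.6, -0.2, 84.5]
force: [-0.3, 0.2, -2.1]
grip_width: 0.018
```

```bash
python3 -c "
from h import *
to(.522,.012,.06,85)
o=telemetry.get_obs();print(o['wrist_torque'])"
```

```text
t 10.15 pos [0.5206 0.005  0.0661] rot [-179.65   -0.22   84.47] F [-0.27  0.22 -2.08] w 0.018
delta tool cm [0.7  0.08 0.61] twist -0.5
[0.05279768 0.0353433  0.03643247]
```

Request:
arm_command:
  translation:
    - [0.5,0,0.5]
    - [0,0,0.3]
  twist: [0,0]

```text
time_s: 10.4
tool_pos: [0.5224, 0.0098, 0.0597]
tool_rot: [-179.8, -0.3, 84.4]
force: [-0.4, -0.5, -1.7]
grip_width: 0.0175
```

Request:
arm_command:
  translation:
    - [0,0,0.3]
    - [0,0,0]
  twist: [0,0]

```text
time_s: 10.65
tool_pos: [0.5229, 0.01, 0.0572]
tool_rot: [-179.9, -0.3, 84.4]
force: [0.1, 0.5, -2.9]
grip_width: 0.0179
```

Request:
arm_command:
  translation:
    - [0,0,0.2]
    - [0,0,0]
  twist: [0,0]

```text
time_s: 10.9
tool_pos: [0.5235, 0.01, 0.0557]
tool_rot: [-180.0, -0.3, 84.4]
force: [0.1, -0.4, -2.4]
grip_width: 0.0181
```

```bash
python3 -c "
from h import *
to(.522,.012,.06,85)
o=telemetry.get_obs();print(o['wrist_torque'])"
```

```text
t 10.9 pos [0.5235 0.01   0.0557] rot [-179.96   -0.32   84.43] F [ 0.1  -0.42 -2.38] w 0.0181
delta tool cm [ 0.18 -0.17 -0.43] twist -0.6
[-0.05957139  0.10289054  0.02376981]
```

Request:
arm_command:
  translation:
    - [0,0,0.2]
    - [0,0,0]
  twist: [0,0]

```text
time_s: 11.15
tool_pos: [0.5239, 0.01, 0.0543]
tool_rot: [180.0, -0.3, 84.4]
force: [-2.0, 0.6, -1.2]
grip_width: 0.018
```

Request:
arm_command:
  translation:
    - [0,0,0.2]
    - [0,0,0]
  twist: [0,0]

```text
time_s: 11.4
tool_pos: [0.5241, 0.01, 0.0543]
tool_rot: [-180.0, -0.4, 84.4]
force: [-0.4, -0.2, -1.5]
grip_width: 0.0177
```

Request:
arm_command:
  translation:
    - [0,0,0.2]
    - [0,0,0]
  twist: [0,0]

```text
time_s: 11.65
tool_pos: [0.5243, 0.0101, 0.0542]
tool_rot: [-180.0, -0.5, 84.4]
force: [-0.3, -0.0, -0.9]
grip_width: 0.0179
```

```bash
python3 -c "
from h import *
to(.522,.012,.06,85)
o=telemetry.get_obs();print(o['wrist_torque'])"
```

```text
t 11.65 pos [0.5243 0.0101 0.0542] rot [-179.96   -0.46   84.43] F [-0.25 -0.04 -0.89] w 0.0179
delta tool cm [ 0.17 -0.25 -0.58] twist -0.6
[ 0.0143788   0.27364476 -0.01892844]
```

Request:
arm_command:
  translation:
    - [0,0,0.4]
    - [0,0,0.2]
  twist: [0,0]
  force: 10

```text
time_s: 11.9
tool_pos: [0.5259, 0.0101, 0.0509]
tool_rot: [179.9, -0.5, 84.4]
force: [-5.8, -0.7, 12.9]
grip_width: 0.0177
```

```bash
python3 -c "
from h import *
to(.522,.012,.06,85)
o=telemetry.get_obs();print(o['wrist_torque'])"
```

```text
t 11.9 pos [0.5259 0.0101 0.0509] rot [179.9   -0.54  84.42] F [-5.76 -0.74 12.91] w 0.0177
delta tool cm [ 0.16 -0.41 -0.91] twist -0.6
[-0.0234985   1.25268656  0.04251561]
```

Request:
arm_command:
  translation:
    - [0,0,-1]
    - [0,0,-3]
    - [0,0,-4]
    - [0,0,0]
  twist: [0,0,0,0]
  force: 60

```text
time_s: 12.4
tool_pos: [0.525, 0.0093, 0.1312]
tool_rot: [180.0, -0.4, 84.4]
force: [0.3, -0.4, -2.9]
grip_width: 0.0169
```

```bash
python3 -c "
from h import *
to(.522,.012,.06,85)
a=cam('scene');b=cam('top')
to(.522,.012,.06,85)
p=telemetry.get_obs()['tool_pos']
u=proj(b,p+[.12,-.01,-.02]).astype(int);v=proj(a,p+[.09,-.01,-.01]).astype(int);print(u,v)
x=np.hstack([cv2.resize(b['img'][u[1]-50:u[1]+50,u[0]-25:u[0]+30],None,fx=6,fy=6,interpolation=2),cv2.resize(a['img'][v[1]-50:v[1]+50,v[0]-40:v[0]+35],None,fx=6,fy=6,interpolation=2)])
cv2.imwrite('pics/c7.png',x)
"
```

```text
t 12.4 pos [0.525  0.0093 0.1312] rot [179.98  -0.45  84.41] F [ 0.3  -0.43 -2.9 ] w 0.0169
delta tool cm [ 0.19 -0.33  7.12] twist -0.6
t 12.5 pos [0.5221 0.0093 0.1278] rot [-179.64   -0.35   84.42] F [-0.45 -0.2  -2.29] w 0.0176
delta tool cm [0.22 0.01 6.79] twist -0.6
[266 163] [240 191]
```

View pics/c7.png

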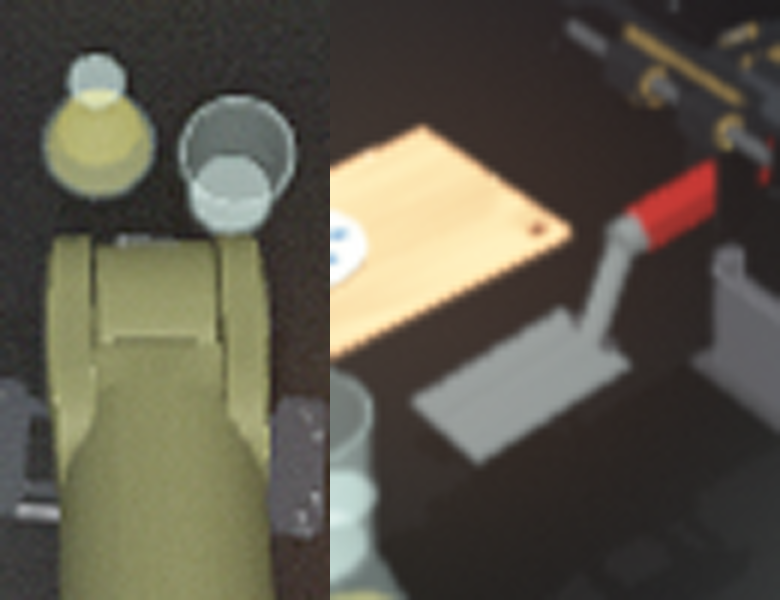

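```bash
cat > fit.py <<'E'
from h import *
from scipy.optimize import least_squares
a=cam('scene')
def fit(name,pts,tcp,yaw,off=.019):
    # pts: tipL,tipR,jL,jR px ; unknown: blade slope (tip up +), z joint, xy shift
    w=np.deg2rad(yaw);f=np.array([np.cos(w),np.sin(w),0]);l=np.array([-f[1],f[0],0]);h=np.array(tcp)+[0,0,off]
    def P(x):
        s,z,dx,dy=x;j=h+f*(.083+dx)+l*dy+[0,0,z];t=j+.092*(f*np.cos(s)+np.array([0,0,1])*np.sin(s))
        return [t+l*.028,t-l*.028,j+l*.028,j-l*.028]
    r=least_squares(lambda x:np.r_[np.ravel([proj(a,q)-p for q,p in zip(P(x),pts)]),x[2]/.003,x[3]/.003,(x[1]+.05)/.006],[0,-.05,0,0])
    print(name,'slope %.3f zj %.4f dx %.4f dy %.4f'%tuple(r.x),'res',np.round(r.fun[:8],1))
c=lambda L,k,ox,oy:[(u/k+ox-.5+.5/k,v/k+oy-.5+.5/k) for u,v in L]
fit('forks',c([(331,283),(291,242),(426,238),(388,199)],4,160,150),(.447,.0185,.056),-8.6)
fit('c3',c([(138,298),(95,260),(235,255),(195,218)],4,210,120),(.4431,.0176,.1567),-8.6)
fit('c6',c([(273,306),(233,270),(368,260),(325,222)],5,160,120),(.3756,-.2319,.0521),-4.8)
fit('c7',c([(148,463),(83,402),(300,370),(230,308)],6,200,141),(.525,.0093,.1312),-5.6)
E
python3 fit.py
```

```text
forks slope 0.005 zj -0.0506 dx 0.0013 dy -0.0008 res [ 0.1 -0.2  0.1  0.2  0.6 -0.3 -0.3  0.3]
c3 slope -0.003 zj -0.0528 dx -0.0009 dy 0.0010 res [-0.6  0.  -0.4 -0.   0.8 -0.3 -0.2  0.1]
c6 slope -0.051 zj -0.0563 dx -0.0020 dy 0.0020 res [-0.9  0.1 -1.6  0.3  0.9 -1.   0.6  0. ]
c7 slope -0.145 zj -0.0541 dx -0.0028 dy 0.0026 res [-0.5  0.2 -0.6  0.1 -0.2 -0.8  0.1  0.2]
```

Request:
arm_command:
  translation:
    - [-4,-2,0]
    - [-5,-2.4,0]
    - [-5,-2.5,0]
    - [-5,-2.5,0]
    - [-4,-2,0]
    - [-2,-1,0]
    - [0,0,0]
    - [0,0,2]
  twist: [0,0,0,0,0,0,0,0]

```text
time_s: 13.55
tool_pos: [0.3638, -0.2315, 0.0969]
tool_rot: [-178.8, -0.2, 84.6]
force: [-0.1, 0.6, -3.0]
grip_width: 0.017
```

```bash
python3 -c "
from h import *
to(.373,-.235,.066,85)"
```

```text
t 13.55 pos [ 0.3638 -0.2315  0.0969] rot [-178.76   -0.22   84.58] F [-0.05  0.58 -2.97] w 0.017
delta tool cm [-0.28  1.02  3.07] twist -0.4
```

Request:
arm_command:
  translation:
    - [-0.3,0.8,1.5]
    - [0,0,1]
    - [0,0,0]
  twist: [0,0,0]
  force: 10

```text
time_s: 13.92
tool_pos: [0.3696, -0.231, 0.0676]
tool_rot: [-178.4, -0.3, 84.8]
force: [0.2, 0.4, -1.9]
grip_width: 0.0179
```

```bash
python3 -c "
from h import *
to(.373,-.235,.066,85)"
```

```text
t 13.93 pos [ 0.3696 -0.231   0.0676] rot [-178.36   -0.3    84.79] F [ 0.23  0.35 -1.86] w 0.0179
delta tool cm [-0.36  0.38  0.15] twist -0.2
```

Request:
arm_command:
  translation:
    - [-0.3,0,0.3]
    - [0,0,0.3]
  twist: [0,0]

```text
time_s: 14.18
tool_pos: [0.3698, -0.2337, 0.062]
tool_rot: [-178.4, -0.3, 84.9]
force: [-0.9, -0.7, -1.3]
grip_width: 0.018
```

Request:
arm_command:
  translation:
    - [0,0,0.3]
    - [0,0,0.3]
  twist: [0,0]

```text
time_s: 14.42
tool_pos: [0.3701, -0.2338, 0.0562]
tool_rot: [-178.5, -0.3, 84.8]
force: [-0.8, 0.9, -1.1]
grip_width: 0.0179
```

```bash
python3 -c "
from h import *
to(.373,-.235,.049,85);print(telemetry.get_obs()['wrist_torque'])"
```

```text
t 14.43 pos [ 0.3701 -0.2338  0.0562] rot [-178.51   -0.33   84.85] F [-0.84  0.92 -1.12] w 0.0179
delta tool cm [-0.09  0.32  0.71] twist -0.2
[0.02542645 0.00203942 0.02405172]
```

Request:
arm_command:
  translation:
    - [0,0,0.3]
    - [0,0,0.3]
    - [0,0,0]
  twist: [0,0,0]

```text
time_s: 14.8
tool_pos: [0.37, -0.2339, 0.0497]
tool_rot: [-178.5, -0.3, 84.8]
force: [-0.1, 0.1, -2.2]
grip_width: 0.0178
```

```bash
python3 -c "
from h import *
to(.373,-.235,.049,85);print(telemetry.get_obs()['wrist_torque'])
a=cam('scene');b=cam('top')
cv2.imwrite('pics/c8.png',np.hstack([cv2.resize(b['img'][150:240,300:360],None,fx=6,fy=6,interpolation=2),cv2.resize(a['img'][130:220,165:235],None,fx=6,fy=6,interpolation=2)]))
"
```

```text
t 14.8 pos [ 0.37   -0.2339  0.0497] rot [-178.52   -0.32   84.83] F [-0.05  0.06 -2.16] w 0.0178
delta tool cm [-0.08  0.31  0.06] twist -0.2
[ 0.01353427 -0.02977271  0.01518682]
```

View pics/c8.png

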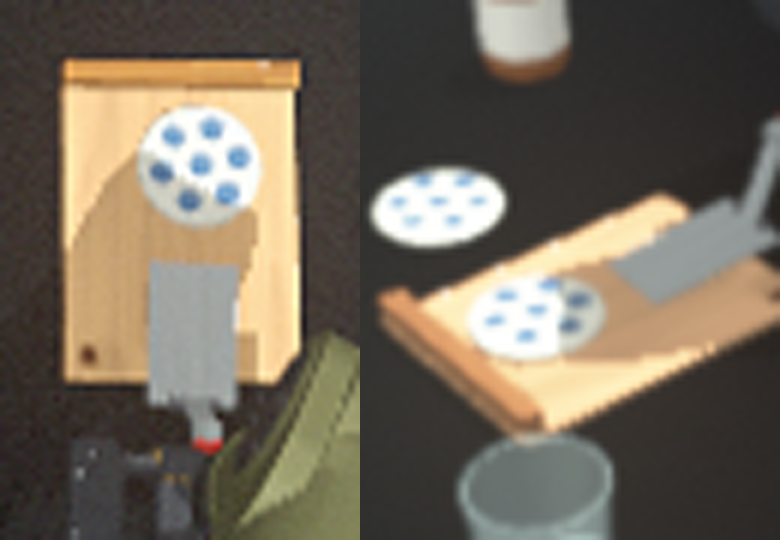

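```bash
cat >> fit.py <<'E'
print()
fit('c8',c([(295,302),(252,262),(415,240),(367,200)],6,165,130),(.370,-.2339,.0497),-5.2)
b=cam('top')
for p in ((150,260),(238,265)):
    print(onz(b,p[0]/6+300-.42,p[1]/6+150-.42,.008))
o=telemetry.get_obs();print(o['tool_pos'],o['tool_rot'],o['force'])
E
python3 fit.py|sed -n '/^$/,$p'
```

```text
c8 slope -0.089 zj -0.0524 dx -0.0015 dy 0.0011 res [ 0.   0.3 -1.3 -0.   0.7 -0.3 -0.1 -0.2]
[ 0.54324107 -0.22213257  0.008     ]
[ 0.53827566 -0.27788068  0.008     ]
[ 0.37007406 -0.23384903  0.04997012] [-178.53819574   -0.32894285   84.83803455] [ 0.31573081  0.24867127 -2.14393897]
```

Request:
arm_command:
  translation:
    - [0,0.3,0.3]
    - [0,1,0.05]
    - [0,1,0]
    - [0,1,0]
  twist: [0,0,0,0]
  force: 15

```text
time_s: 15.5
tool_pos: [0.4051, -0.2368, 0.0455]
tool_rot: [-178.6, -0.4, 84.8]
force: [-1.6, -0.3, -1.3]
grip_width: 0.0172
```

```bash
python3 -c "
from h import *
to(.47,-.242,.049,85);print(telemetry.get_obs()['wrist_torque'])"
```

```text
t 15.5 pos [ 0.4051 -0.2368  0.0455] rot [-178.57   -0.36   84.85] F [-1.59 -0.26 -1.26] w 0.0172
delta tool cm [ 0.07  6.5  -0.51] twist -0.2
[0.00908554 0.02868023 0.0061269 ]
```

Request:
arm_command:
  translation:
    - [0,1,-0.02]
    - [0,1,-0.02]
    - [0,1,-0.02]
  twist: [0,0,0]

```text
time_s: 15.88
tool_pos: [0.4372, -0.2397, 0.0451]
tool_rot: [-178.5, -0.3, 84.9]
force: [-1.1, 1.4, -1.0]
grip_width: 0.0176
```

```bash
python3 -c "
from h import *
to(.47,-.242,.049,85);print(telemetry.get_obs()['wrist_torque'])
b=cam('top');H=cv2.cvtColor(b['img'],cv2.COLOR_BGR2HSV);m=cv2.inRange(H,(95,60,60),(125,255,255));m[:,:316]=0;m[:,350:]=0;m[:163]=0;m[195:]=0
M=cv2.moments(m,True);print(M['m00'],onz(b,M['m10']/M['m00'],M['m01']/M['m00'],.014))"
```

```text
t 15.88 pos [ 0.4372 -0.2397  0.0451] rot [-178.52   -0.32   84.89] F [-1.07  1.42 -1.01] w 0.0176
delta tool cm [ 0.07  3.27 -0.48] twist -0.1
[ 0.03378002  0.11053825 -0.01945034]
61.0 [ 0.61534137 -0.25869112  0.014     ]
```

Request:
arm_command:
  translation:
    - [0,1,-0.02]
    - [0,1,-0.02]
    - [0,0.5,-0.02]
  twist: [0,0,0]

```text
time_s: 16.3
tool_pos: [0.4647, -0.242, 0.0449]
tool_rot: [-178.5, -0.3, 84.9]
force: [-2.6, 0.4, -1.7]
grip_width: 0.018
```

```bash
python3 -c "
from h import *
to(.47,-.242,.049,85);print(telemetry.get_obs()['wrist_torque'])
b=cam('top');H=cv2.cvtColor(b['img'],cv2.COLOR_BGR2HSV);m=cv2.inRange(H,(95,60,60),(125,255,255));m[:,:316]=0;m[:,350:]=0;m[:163]=0;m[195:]=0
M=cv2.moments(m,True);print(M['m00'],onz(b,M['m10']/M['m00'],M['m01']/M['m00'],.014))
to(.47,-.242,.049,85)"
```

```text
t 16.3 pos [ 0.4647 -0.242   0.0449] rot [-178.52   -0.3    84.94] F [-2.58  0.43 -1.72] w 0.018
delta tool cm [ 0.05  0.52 -0.42] twist -0.1
[0.02203843 0.24132711 0.01922341]
57.0 [ 0.61655577 -0.25814933  0.014     ]
t 16.35 pos [ 0.4654 -0.242   0.0451] rot [-178.57   -0.28   84.95] F [ 0.37 -0.61 -2.55] w 0.0176
delta tool cm [ 0.04  0.45 -0.41] twist -0.0
```

Request:
arm_command:
  translation:
    - [0,0.5,0]
    - [0,0,0]
    - [0,0,-0.3]
    - [0,0,-0.5]
    - [0,0,-0.7]
  twist: [0,0,0,0,0]
  force: 60

```text
time_s: 16.98
tool_pos: [0.4704, -0.2422, 0.0601]
tool_rot: [-178.5, -0.3, 84.9]
force: [-0.3, 1.1, -2.1]
grip_width: 0.0169
```

```bash
python3 -c "
from h import *
to(.47,-.242,.049,85);print(telemetry.get_obs()['wrist_torque'])
b=cam('top');H=cv2.cvtColor(b['img'],cv2.COLOR_BGR2HSV);m=cv2.inRange(H,(95,60,60),(125,255,255));m[:,:316]=0;m[:,350:]=0;m[:163]=0;m[195:]=0
M=cv2.moments(m,True);print(M['m00'],onz(b,M['m10']/M['m00'],M['m01']/M['m00'],.02))
to(.47,-.242,.049,85)"
```

```text
t 16.98 pos [ 0.4704 -0.2422  0.0601] rot [-178.52   -0.3    84.95] F [-0.32  1.13 -2.12] w 0.0169
delta tool cm [ 0.01 -0.02  1.11] twist -0.1
[0.01608337 0.15523606 0.02098844]
54.0 [ 0.61555383 -0.25972635  0.02      ]
t 17.02 pos [ 0.4711 -0.2426  0.0611] rot [-178.62   -0.29   84.94] F [ 0.11  0.55 -1.89] w 0.0176
delta tool cm [ 0.04 -0.09  1.22] twist -0.1
```

Request:
arm_command:
  translation:
    - [0,0,-0.6]
    - [0,0,-0.6]
    - [0,0,0]
  twist: [0,0,0]

```text
time_s: 17.4
tool_pos: [0.4716, -0.2427, 0.0745]
tool_rot: [-178.7, -0.3, 84.9]
force: [-0.6, -0.2, -2.8]
grip_width: 0.0172
```

```bash
cat > d.py <<'E'
from h import *
import sys
def wells(c,P,rad):
    u=proj(c,P);H=cv2.cvtColor(c['img'],cv2.COLOR_BGR2HSV)
    m=cv2.inRange(H,(90,45,60),(130,255,255));k=np.zeros_like(m);cv2.circle(k,(int(u[0]),int(u[1])),rad,255,-1);m&=k
    M=cv2.moments(m,True);return (M['m10']/max(M['m00'],1),M['m01']/max(M['m00'],1),M['m00'])
P=np.array(list(map(float,sys.argv[1:4])))
a=cam('scene');b=cam('top')
for i in range(4):
    t=wells(b,P,13);s=wells(a,P,14)
    o1,d1=ray(b,*t[:2]);o2,d2=ray(a,*s[:2])
    k=np.linalg.lstsq(np.array([d1,-d2]).T,o2-o1,rcond=None)[0];p,q=o1+k[0]*d1,o2+k[1]*d2;P=(p+q)/2
print('disc top',np.round(P,4),'gap',round(np.linalg.norm(p-q),4),t[2],s[2])
o=telemetry.get_obs();r=o['tool_rot'];w=np.deg2rad(r[2]-90)
print('t',round(o['time_s'],2),o['tool_pos'].round(4),r.round(2),'F',o['force'].round(2),'M',o['wrist_torque'].round(3),'w',round(o['grip_width'],4))
print('tip(level) xy',np.round(o['tool_pos'][:2]+.174*np.array([np.cos(w),np.sin(w)]),4),'zjoint',round(o['tool_pos'][2]-.031,4))
E
python3 d.py .616 -.258 .03
```

```text
disc top [ 0.6158 -0.2567  0.0508] gap 0.0061 72.0 37.0
t 17.5 [ 0.4712 -0.2425  0.0739] [-178.61   -0.31   84.94] F [-0.63 -0.69 -2.96] M [-0.008  0.168  0.002] w 0.0175
tip(level) xy [ 0.6445 -0.2578] zjoint 0.0429
```

Request:
arm_command:
  translation:
    - [0,0,-0.8]
    - [0,0,-1.5]
    - [0,0,-2]
    - [0,0,-2]
    - [0,0,-1]
    - [0,0,-0.4]
    - [0,0,0]
  twist: [0,0,0,0,0,0,0]

```text
time_s: 18.38
tool_pos: [0.4729, -0.2435, 0.1561]
tool_rot: [-178.6, -0.3, 84.9]
force: [-0.2, -0.8, -3.0]
grip_width: 0.017
```

```bash
python3 d.py .616 -.258 .12
```

```text
disc top [ 0.6197 -0.2611  0.121 ] gap 0.0058 84.0 43.0
t 18.48 [ 0.4726 -0.2434  0.1555] [-178.58   -0.31   84.88] F [ 0.47  0.47 -3.63] M [-0.036  0.139 -0.013] w 0.0173
tip(level) xy [ 0.6459 -0.2589] zjoint 0.1245
```

Request:
arm_command:
  translation:
    - [0.5,-0.1,0]
    - [1,-0.2,0]
    - [1.6,-0.3,0]
    - [2.2,-0.4,0]
    - [2.6,-0.5,0]
    - [3,-0.5,0]
    - [3,-0.5,0]
    - [3,-0.5,0]
    - [3,-0.5,0]
    - [3,-0.5,0]
  twist: [0,0,0,0,0,0,0,0,0,0]

```text
time_s: 19.73
tool_pos: [0.4486, -0.0004, 0.1552]
tool_rot: [-178.3, -0.4, 84.8]
force: [0.5, 0.4, -3.3]
grip_width: 0.0176
```

Request:
arm_command:
  translation:
    - [3,-0.6,0]
    - [3,-0.6,0]
    - [3,-0.6,0]
    - [3,-0.6,0]
    - [2.6,-0.5,0]
    - [2.2,-0.4,0]
    - [1.8,-0.4,0]
    - [1.3,-0.3,0]
    - [0.8,-0.2,0]
    - [0.3,0,0]
  twist: [0,0,0,0,0,0,0,0,0,0]

```text
time_s: 20.98
tool_pos: [0.4183, 0.2256, 0.1568]
tool_rot: [-178.1, -0.4, 85.2]
force: [0.5, -0.6, -3.7]
grip_width: 0.0174
```

```bash
python3 -c "
from h import *
to(.384,.286,.13,85)"; python3 d.py .58 .2 .12
```

```text
t 20.98 pos [0.4183 0.2256 0.1568] rot [-178.09   -0.4    85.2 ] F [ 0.45 -0.55 -3.73] w 0.0174
delta tool cm [ 5.71 -3.83  2.85] twist 0.2
disc top [0.5627 0.2121 0.1259] gap 0.0008 82.0 104.0
t 21.07 [0.4185 0.2252 0.1568] [-178.09   -0.4    85.18] F [ 0.19 -0.25 -2.78] M [0.026 0.115 0.018] w 0.0174
tip(level) xy [0.5919 0.2106] zjoint 0.1258
```

Request:
arm_command:
  translation:
    - [0.5,-0.3,0]
    - [1,-0.6,0]
    - [1.4,-0.7,0]
    - [1.4,-0.7,0.5]
    - [0.9,-0.5,1]
    - [0.4,-0.2,1.3]
    - [0,0,1]
    - [0,0,0.6]
    - [0,0,0.3]
    - [0,0,0]
  twist: [0,0,0,0,0,0,0,0,0,0]

```text
time_s: 22.32
tool_pos: [0.3898, 0.2863, 0.1069]
tool_rot: [-178.0, -0.3, 85.0]
force: [0.6, 0.7, -2.8]
grip_width: 0.0172
```

```bash
python3 d.py .54 .27 .08
```

```text
disc top [0.534  0.2726 0.0743] gap 0.0002 78.0 102.0
t 22.43 [0.39   0.2865 0.1073] [-178.05   -0.32   85.05] F [-0.81 -0.53 -4.08] M [ 0.035  0.072 -0.005] w 0.0175
tip(level) xy [0.5634 0.2715] zjoint 0.0763
```

Request:
arm_command:
  translation:
    - [0,0,0.5]
    - [0,0,0.5]
    - [0,0,0]
  twist: [0,0,0]

```text
time_s: 22.8
tool_pos: [0.3902, 0.2868, 0.0973]
tool_rot: [-178.1, -0.4, 85.0]
force: [0.3, -0.3, -3.1]
grip_width: 0.0174
```

Request:
arm_command:
  translation:
    - [0,0,0]
    - [0,0,0]
  twist: [0,0]
  force: 5

```text
time_s: 23.05
tool_pos: [0.3906, 0.2872, 0.0977]
tool_rot: [-178.2, -0.4, 85.0]
force: [-0.1, 0.5, -2.3]
grip_width: 0.0176
```

```bash
python3 d.py .534 .272 .066
```

```text
disc top [0.5322 0.2732 0.0586] gap 0.002 70.0 109.0
t 23.15 [0.3905 0.2871 0.0977] [-178.14   -0.42   85.04] F [ 0.28 -0.01 -2.46] M [-0.021  0.038 -0.02 ] w 0.0178
tip(level) xy [0.5639 0.2721] zjoint 0.0667
```

Request:
arm_command:
  translation:
    - [0,0.3,-1]
    - [0,0.3,-1]
    - [0,0,0]
  twist: [0,0,0]

```text
time_s: 23.52
tool_pos: [0.3984, 0.2866, 0.1197]
tool_rot: [-178.2, -0.5, 85.0]
force: [-0.0, -0.6, -1.7]
grip_width: 0.0177
```

```bash
python3 d.py .534 .272 .06
```

```text
disc top [0.5326 0.2729 0.0623] gap 0.0001 64.0 123.0
t 23.62 [0.3978 0.2863 0.1188] [-178.19   -0.43   85.05] F [ 0.48 -0.03 -2.91] M [ 0.004 -0.127 -0.028] w 0.018
tip(level) xy [0.5711 0.2713] zjoint 0.0878
```

Request:
arm_command:
  translation:
    - [0,0.5,-1]
    - [0,0.5,-1]
    - [0,0,0]
  twist: [0,0,0]

```text
time_s: 24.0
tool_pos: [0.409, 0.285, 0.1396]
tool_rot: [-178.2, -0.4, 85.0]
force: [-0.1, -0.1, -2.1]
grip_width: 0.018
```

```bash
python3 d.py .534 .272 .06
```

```text
disc top [0.5347 0.2729 0.0659] gap 0.0003 57.0 127.0
t 24.1 [0.4083 0.2849 0.1387] [-178.12   -0.36   85.08] F [-0.01 -0.47 -2.41] M [ 0.028 -0.208  0.061] w 0.0181
tip(level) xy [0.5817 0.27  ] zjoint 0.1077
```

Request:
arm_command:
  translation:
    - [0,0.5,-1]
    - [0,0.5,-1]
    - [0,0,0]
  twist: [0,0,0]

```text
time_s: 24.48
tool_pos: [0.4193, 0.2837, 0.1595]
tool_rot: [-178.1, -0.3, 85.1]
force: [-0.7, 0.3, -2.8]
grip_width: 0.0178
```

```bash
python3 d.py .534 .272 .06
```

```text
disc top [0.5355 0.2723 0.067 ] gap 0.0002 57.0 132.0
t 24.57 [0.4185 0.2836 0.1587] [-178.02   -0.29   85.12] F [ 0.01  0.85 -2.24] M [ 0.082 -0.008 -0.019] w 0.0182
tip(level) xy [0.5918 0.2688] zjoint 0.1277
```

Request:
arm_command:
  translation:
    - [0,-0.6,0]
    - [0,-0.8,0]
    - [0,-0.8,0]
  twist: [0,0,0]

```text
time_s: 24.95
tool_pos: [0.3949, 0.2853, 0.1587]
tool_rot: [-178.0, -0.2, 85.1]
force: [-0.1, -0.2, -2.8]
grip_width: 0.0178
```

```bash
python3 d.py .534 .272 .06
```

```text
disc top [0.5309 0.2734 0.0603] gap 0.0022 67.0 122.0
t 25.05 [0.3942 0.2856 0.1588] [-177.93   -0.23   85.18] F [-0.94 -0.31 -0.79] M [-0.034  0.235 -0.077] w 0.0179
tip(level) xy [0.5676 0.2709] zjoint 0.1278
```

Request:
arm_command:
  translation:
    - [0,-0.8,0]
    - [0,-0.8,0]
    - [0,-0.8,0]
    - [0,-0.8,0]
  twist: [0,0,0,0]

```text
time_s: 25.55
tool_pos: [0.3602, 0.2882, 0.1598]
tool_rot: [-177.9, -0.2, 85.2]
force: [-0.5, -1.2, -2.6]
grip_width: 0.0178
```

```bash
python3 d.py .531 .272 .057
```

```text
disc top [0.5286 0.2728 0.0537] gap 0.0007 71.0 95.0
t 25.65 [0.3598 0.2884 0.1599] [-177.88   -0.23   85.22] F [ 0.19  0.59 -3.2 ] M [ 0.049 -0.016  0.031] w 0.0178
tip(level) xy [0.5332 0.2739] zjoint 0.1289
```

Request:
arm_command:
  translation:
    - [0,0,-2]
    - [0,0,-3]
    - [0,0,-2]
    - [-3,0.8,0]
    - [-4,1,0]
    - [-4,1,0]
    - [-4,1,0]
    - [-2,0.6,0]
    - [0,0,0]
  twist: [0,0,0,0,0,0,0,0,0]
  force: 20

```text
time_s: 26.78
tool_pos: [0.3948, 0.1095, 0.2306]
tool_rot: [-178.1, -0.4, 85.2]
force: [-0.6, 1.0, -3.0]
grip_width: 0.0178
```

```bash
python3 d.py .531 .272 .057; python3 -c "
from h import *
to(.42,.12,.15,86)
a=cam('scene')
cv2.imwrite('pics/c9.png',cv2.resize(a['img'][110:310,220:400],None,fx=3,fy=3,interpolation=2))"
```

```text
disc top [0.5301 0.2741 0.0559] gap 0.0018 64.0 77.0
t 26.88 [0.3943 0.1115 0.2305] [-178.12   -0.35   85.38] F [-0.4   0.95 -2.51] M [0.046 0.011 0.041] w 0.0173
tip(level) xy [0.5677 0.0975] zjoint 0.1995
t 26.88 pos [0.3943 0.1115 0.2305] rot [-178.12   -0.35   85.38] F [-0.4   0.95 -2.51] w 0.0173
delta tool cm [1.01 2.76 7.97] twist -0.6
```

View pics/c9.png

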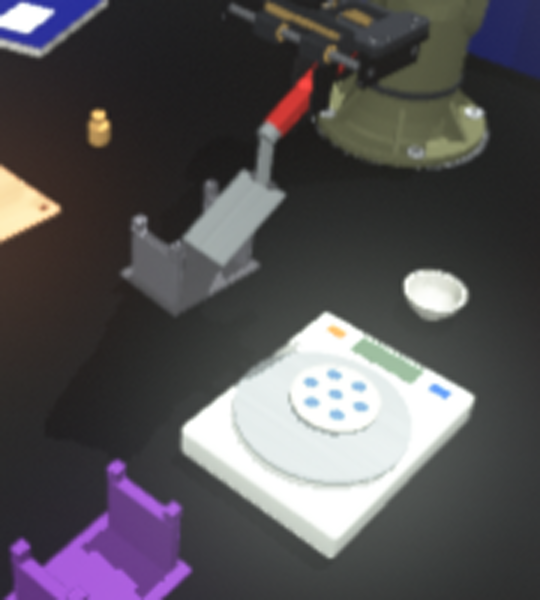

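The picture shows the plate flat on the pan, at about (335,392). The lifter is still pitched about 30° nose-down in the jaws, so I'll level it by pressing the blade on bare bench before returning it to the forks.

Request:
arm_command:
  translation:
    - [1.2,1.5,2]
    - [0,1,4]
    - [0,0,3]
    - [0,0,1]
    - [0,0,0]
  twist: [0,0,0,0,0]
  force: 8

```text
time_s: 27.55
tool_pos: [0.4174, 0.1304, 0.1281]
tool_rot: [-178.2, -0.4, 86.1]
force: [-0.5, -0.8, -2.0]
grip_width: 0.0181
```

Request:
arm_command:
  translation:
    - [0,0,0.7]
    - [0,0,0.7]
    - [0,0,0.7]
  twist: [0,0,0]

```text
time_s: 27.92
tool_pos: [0.4188, 0.1322, 0.109]
tool_rot: [-178.5, -0.6, 86.1]
force: [-1.7, 0.8, -0.5]
grip_width: 0.0177
```

Request:
arm_command:
  translation:
    - [0,0,0.7]
    - [0,0,0.7]
    - [0,0,0.7]
  twist: [0,0,0]

```text
time_s: 28.3
tool_pos: [0.4186, 0.1326, 0.0871]
tool_rot: [-178.6, -0.7, 86.1]
force: [0.4, 0.7, -0.9]
grip_width: 0.0179
```

Request:
arm_command:
  translation:
    - [0,0,0.7]
    - [0,0,0.7]
    - [0,0,0.7]
    - [0,0,0.7]
  twist: [0,0,0,0]

```text
time_s: 28.8
tool_pos: [0.4178, 0.1329, 0.0569]
tool_rot: [-178.5, -0.7, 86.1]
force: [0.2, 0.2, -1.5]
grip_width: 0.0179
```

Request:
arm_command:
  translation:
    - [0,0,0.6]
    - [0,0,0.5]
    - [0,0,0.4]
  twist: [0,0,0]

```text
time_s: 29.18
tool_pos: [0.4173, 0.133, 0.0406]
tool_rot: [-178.5, -0.6, 86.1]
force: [0.2, 0.4, -1.9]
grip_width: 0.0172
```

```bash
python3 d.py .531 .272 .057
```

```text
disc top [0.5284 0.2729 0.0537] gap 0.0007 69.0 78.0
t 29.27 [0.4172 0.1329 0.0405] [-178.52   -0.62   86.14] F [ 0.39  0.71 -2.  ] M [-0.007 -0.011  0.018] w 0.0176
tip(level) xy [0.5908 0.1212] zjoint 0.0095
```

Request:
arm_command:
  translation:
    - [0,0,0.4]
    - [0,0,0.2]
    - [0,0,0]
  twist: [0,0,0]

```text
time_s: 29.65
tool_pos: [0.4174, 0.1331, 0.0344]
tool_rot: [-178.6, -0.6, 86.1]
force: [-0.2, -0.0, -1.4]
grip_width: 0.0181
```

Request:
arm_command:
  translation:
    - [0,0,-2]
    - [0,0,-4]
    - [0,0,-4]
    - [0,0,-1]
    - [-3,1,0]
    - [-4,1.2,0]
    - [-3,1,0]
    - [-1,0.3,0]
    - [0,0,0]
  twist: [0,0,0,0,0,0,0,0,0]
  force: 60

```text
time_s: 30.78
tool_pos: [0.4445, 0.0172, 0.1399]
tool_rot: [-178.1, -0.5, 86.3]
force: [0.8, 0.0, -2.1]
grip_width: 0.0171
```

```bash
python3 -c "
from h import *
to(.447,.0175,.056,86)"
```

```text
t 30.77 pos [0.4445 0.0172 0.1399] rot [-178.12   -0.5    86.26] F [ 0.78  0.03 -2.14] w 0.0171
delta tool cm [-0.03  0.52  8.38] twist 0.3
```

Over the forks; now descending.

Request:
arm_command:
  translation:
    - [0,0.4,3]
    - [0,0.1,2.5]
    - [0,0,1]
    - [0,0,0]
  twist: [0,0,0,0]
  force: 20

```text
time_s: 31.28
tool_pos: [0.4465, 0.0235, 0.0724]
tool_rot: [-178.0, -0.6, 86.7]
force: [-0.9, -0.7, -2.0]
grip_width: 0.0176
```

```bash
python3 -c "
from h import *
to(.447,.0175,.056,86)
c=cam('top');v=proj(c,[.55,.01,.05]).astype(int)
a=cam('scene')
cv2.imwrite('pics/c10.png',np.hstack([cv2.resize(c['img'][150:250,220:310],None,fx=4,fy=4,interpolation=2),cv2.resize(a['img'][130:230,230:330],None,fx=4,fy=4,interpolation=2)]))"
```

```text
t 31.27 pos [0.4465 0.0235 0.0724] rot [-178.04   -0.62   86.67] F [-0.89 -0.72 -1.95] w 0.0176
delta tool cm [-0.61  0.14  1.63] twist 0.7
```

View pics/c10.png

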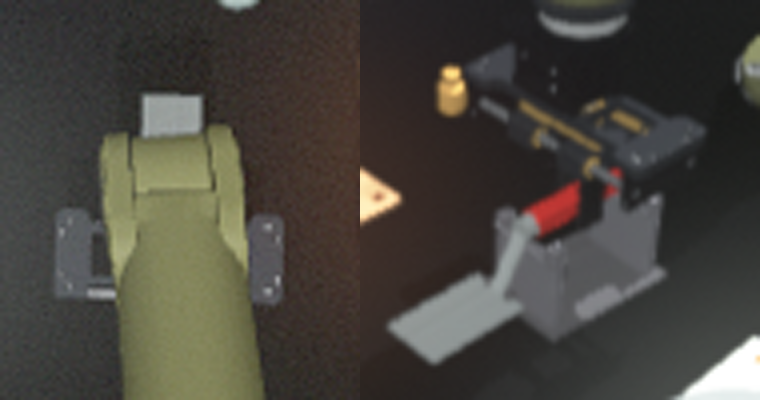

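The lifter is between the fork horns, nearly level, just above its seat.

Request:
arm_command:
  translation:
    - [-0.6,0.1,0.5]
    - [0,0,0.5]
    - [0,0,0.3]
    - [0,0,0.2]
  twist: [0.5,0,0,0]
  force: 6

```text
time_s: 31.88
tool_pos: [0.4496, 0.0174, 0.0598]
tool_rot: [-178.4, -0.8, 86.1]
force: [-1.0, -0.2, -0.1]
grip_width: 0.0178
```

Request:
arm_command:
  translation:
    - [0,0,0.2]
    - [0,0,0.2]
  twist: [0,0]

```text
time_s: 32.12
tool_pos: [0.4499, 0.0175, 0.0564]
tool_rot: [-178.4, -0.8, 86.1]
force: [-2.3, -0.8, 8.3]
grip_width: 0.0177
```

```bash
python3 -c "
from h import *
to(.447,.0175,.056,86)"
```

```text
t 32.12 pos [0.4499 0.0175 0.0564] rot [-178.39   -0.79   86.1 ] F [-2.26 -0.76  8.29] w 0.0177
delta tool cm [-0.02 -0.29  0.05] twist 0.1
```

Request:
arm_command:
  translation:
    - [0,0,-0.1]
    - [0,0,0]
    - [0,0,0]
    - [0,0,0]
    - [0,0,0]
    - [0,0,0]
    - [0,0,0]
    - [0,0,0]
  twist: [0,0,0,0,0,0,0,0]
  grip: 100

```text
time_s: 33.12
tool_pos: [0.451, 0.0177, 0.0577]
tool_rot: [-178.5, -0.8, 86.1]
force: [-0.1, -0.7, -0.6]
grip_width: 0.085
```

Request:
arm_command:
  translation:
    - [0,0,-1]
    - [0,0,-2]
    - [0,0,-4]
    - [0,0,-5]
    - [0,-3,-5]
    - [0,-3,-3]
    - [0,0,0]
  twist: [0,0,0,0,0,0,0]

```text
time_s: 34.0
tool_pos: [0.3952, 0.0178, 0.2698]
tool_rot: [-178.8, -0.8, 86.0]
force: [0.3, -0.3, -0.2]
grip_width: 0.0871
```

Request:
arm_command:
  translation:
    - [-3,0,0]
    - [-5,0,0]
    - [-6,0,0]
    - [-6,0,0]
    - [-5,0,0]
    - [-3,0,0]
    - [0,0,0]
  twist: [0,0,0,0,0,0,0]

```text
time_s: 34.88
tool_pos: [0.3753, -0.2725, 0.2616]
tool_rot: [-178.7, -0.6, 85.9]
force: [0.3, -0.1, -0.9]
grip_width: 0.0869
```

```bash
python3 d.py .531 .272 .057
cat > e.py <<'E'
from h import *
b=cam('top');a=cam('scene')
for c,box in((b,(243,190,282,250)),(a,(262,163,314,198))):
    m=cv2.inRange(cv2.cvtColor(c['img'],cv2.COLOR_BGR2HSV),(0,150,90),(8,255,255));k=np.zeros_like(m);x0,y0,x1,y1=box;k[y0:y1,x0:x1]=m[y0:y1,x0:x1]
    r=cv2.minAreaRect(cv2.findNonZero(k));bx=cv2.boxPoints(r);e=np.argsort(bx[:,1]);print(r,[np.round(onz(c,*bx[e[i:i+2]].mean(0),.08)[:2],4) for i in(0,2)])
E
python3 e.py
```

```text
disc top [0.5285 0.273  0.0539] gap 0.0014 69.0 77.0
t 34.98 [ 0.3762 -0.2696  0.2616] [-178.65   -0.66   86.19] F [-0.36  0.49 -0.48] M [ 0.041 -0.052 -0.01 ] w 0.0871
tip(level) xy [ 0.5498 -0.2812] zjoint 0.2306
((262.8579406738281, 221.97708129882812), (4.996814250946045, 36.155521392822266), 2.045408248901367) [array([0.4972, 0.0138]), array([0.3674, 0.0224])]
((286.20001220703125, 179.9000244140625), (8.049844741821289, 33.541019439697266), 63.43495178222656) [array([0.3666, 0.027 ]), array([0.4979, 0.0149])]
```

```bash
python3 -c "
from h import *
print(env.sign_off())"
```

```text
the job is handed in; nothing more can be done
None
```

I finished the job and handed it in at about 35 s: the spot plate is on the balance pan and the lifter is back in its forks. No verdict is reported at hand-in.

**What I did:**
- The tool could not be tilted on command, so I changed the lifter's pitch by letting the handle pivot in the jaws. I pressed its rear on the front fork to bring the nose down, then pressed the edge lightly on the board to set the angle.
- I slid the blade under the leftmost spot plate, using the ledge as a backstop. Forces I read there stayed under about 3 N.
- I carried the plate to the balance and loosened the grip so the blade tipped to about 30° by my estimate. Then I drew the blade out from under the plate.
- I levelled the lifter on bare bench and laid it back in the forks.

**Last checks:**
- **Plate:** the camera puts its centre at about (0.529, 0.273), roughly 18 mm from the pan's centre. Its top is about 54 mm above the bench, where about 55 mm means flat on the pan, and an earlier picture showed it flat.
- **Lifter:** the handle centre is about 1–2 mm from its place and points at about −4.7°, against about −4° for the forks. I did not measure its level again after letting go. I take it as level because it seated on the forks and its ends are where they were at the start.
- **Robot:** it is clear of everything, with the gripper open.

**What did not work or agree:**
- The plate landed about 30 mm short of the blade tip rather than 10 mm, because its front edge braced on the pan. I had aimed further forward to allow for that.
- The first touch on the board was unclear, because force and picture disagreed about which part of the blade was touching. That is why I added the press on the fork.
- I did not measure the other glassware again at the end. I saw no contact with it.

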